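Put the tools back into their foam cut-outs

TASK

Tidy the bench: put each of the four tools into the foam cut-out made for it - the larger socket into the larger round one, the smaller socket into the smaller round one, the tape measure standing in the shorter rectangle and the pliers lying flat in the longer rectangle - so that each sits right down on the cut-out's floor. Either way round is fine for the tape measure and the pliers. Leave the small red-lidded pot and the steel bearing where they are.

Things in the scene. Friction and masses are not known exactly. Their poses are not given: they have to be found in the camera images.
- big_socket: The larger of two bright steel wrench sockets, a plain upright cylinder 50 mm in diameter and 50 mm tall, flat foot, dark square drive mark on top; about 0.3 kg. Origin: centre of its underside; z up along its axis. Stands on the bench.
- small_socket: The smaller steel wrench socket, an upright cylinder 30 mm in diameter and 45 mm tall, flat foot; about 0.12 kg. Origin: centre of its underside; z up along its axis. Stands on the bench.
- tape_measure: Tape measure, a grey rounded block standing on its narrow long side: 74 mm long (x), 34 mm thick (y), 60 mm tall, with a small 2 mm raised lock slide on top near the +x end; about 0.22 kg. The two broad faces (normal to y) are flat and can be gripped 34 mm apart. Origin: centre of its underside; z up. Stands at any yaw.
- pliers: Small pliers lying flat, any yaw: steel jaws, two blue handles; 104 mm long (x, jaws to +x), 44 mm wide over the handles (y), 0.15 kg. Steel joint block at the middle, centred on the origin: 30 mm (x) by 24 mm (y), 20 mm high, flat sides to grip across y. Jaws 14 mm high, handles 16 mm. Origin: on the underside, below the block; z up.
- tile_big_round: Black foam tile with the larger round cut-out, 66 mm in diameter: the place of the larger socket. Tile 136 x 84 x 9 mm, fixed; cut-out centred, 6 mm deep, light grey floor 3 mm above the bench. Origin: centre of the underside, at bench level; z up, x along the 136 mm length, within 13 degrees of world y. All four tiles have the same outside.
- tile_small_round: Black foam tile with the smaller round cut-out, 46 mm in diameter: the place of the smaller socket. Tile 136 x 84 x 9 mm, fixed; cut-out centred, 6 mm deep, light grey floor 3 mm above the bench. Origin: centre of the underside, at bench level; z up, x along the 136 mm length, within 13 degrees of world y. All four tiles have the same outside.
- tile_short: Black foam tile with the shorter rectangular cut-out, 90 mm (along x) by 50 mm: the place of the tape measure, standing, either way round. Tile 136 x 84 x 9 mm, fixed; cut-out centred, 6 mm deep, light grey floor 3 mm above the bench. Origin: centre of the underside, at bench level; z up, x along the 136 mm length, within 13 degrees of world y. All four tiles have the same outside.
- tile_long: Black foam tile with the longer rectangular cut-out, 120 mm (along x) by 60 mm: the place of the pliers, lying flat, lengthwise, either way round. Tile 136 x 84 x 9 mm, fixed; cut-out centred, 6 mm deep, light grey floor 3 mm above the bench. Origin: centre of the underside, at bench level; z up, x along the 136 mm length, within 13 degrees of world y. All four tiles have the same outside.
- pot: Bystander: a small round pot with a red lid, 30 mm in diameter, 24 mm tall, loose on the bench between the other things. Not to be moved. Origin: centre of its underside; z up.
- bearing: Bystander: a loose steel ring (bearing) lying flat, 30 mm outside diameter, 12 mm hole, 12 mm high. Not to be moved. Origin: centre of its underside; z up.
Mind the look-alikes: they are no part of the job. What is shaped like the tile_small_round but blue is not meant.

How it is judged:
By the outcome, as a careful person would: the job done as asked, in the order asked, and still so for the second after the job is handed in, with the robot touching nothing.
It also fails if it takes over 102 s, if anything falls off the work surface, if the arm or the gripper's body presses on something with over 40 N, if the wrist force passes 120 N, or if a joint passes its speed limit or range.

ROBOT

A 7-joint arm with a two-finger parallel gripper is mounted at the origin on the work surface. World frame = base frame: x ahead of the robot, y to its left, z up, the work surface at z = 0. Lengths are in m, angles in degrees, forces in N, time in s.
With the tool pointing down it reaches from about 0.425 to 0.875 m from the base axis. Payload 4.7 kg.
Tool frame: the origin (TCP) lies at the very end of the fingers, on their centre line; the grasp point (between the pads) lies 19 mm behind it; z points along the fingers, y is the line along which they close (so a half turn about z gives the same grasp; the last joint's range is limited). The gripper opens to 87 mm and grips with 3 to 60 N. Pads are 19 mm wide; open, the fingers measure 117 mm over their backs; the gripper's body (75 mm by 190 mm) begins 51 mm behind the grasp point.
Start: joints at [-71.557, 18.392, -4.016, 83.108, 1.295, 78.541, -3.26], TCP at [0.197, 0.619, 0.223] pointing down, gripper open.
Joint ranges: [-163.93, 163.93], [-17.29, 119.83], [-79.2, 71.16], [3.27, 140.29], [-89.18, 269.18], [5.43, 117.66], [-154.24, 154.24]. Speed limits (degrees/s): [147.25, 147.25, 180, 180, 180, 180, 180].

INTERFACE

Orientations are given as [roll, pitch, yaw] about the fixed x, y, z axes, in that order (R = Rz(yaw) Ry(pitch) Rx(roll)).
In Python, from cell import telemetry, cams, env gives the robot as it stands.
- The arm moves only by the tool arm_command, never from a script. Its argument "series" is text: rows parted by semicolons, each of 5 numbers parted by spaces: the shift along the tool's x, y, z in mm, then the turn about the tool's z in rad, then the closure in counts, from 0 (fully open) to 255 (shut). A call has 1 to 20 rows; each row shifts and turns the commanded pose from where the row before left it, along the tool's axes as they then stand; what a row does not reach is not made up. A row lasts 1/12 s, in which the tool goes at most 41.7 mm and 7.16 degrees, less where a joint would pass 70% of its speed; a pose out of reach is approached as far as the arm can. A call is refused whole if a number of a shift passes 41.7 or a number of a turn 0.125, either way. A call with a gripper value outside its range is refused whole. The fingers move at their own pace and stop on an object; "squeeze" is the grip in N (left out, the last holds). Time passes only in rows, so rows that do not move let the fingers close. It gives the time, the measured TCP pose, the force, the opening and the grip force at its end, in the units of the state.
- telemetry.get_obs(): the state, without advancing time (a new reading comes with each control period).
- cams.read_camera(name): name is "scene" or "top" or "wrist"; returns the picture (480x640x3 uint8, blue, green, red); there is no depth.
- cams.calibration(name): a dict with "K" (3x3 intrinsics, pixels), "dist" ([k1, k2, p1, p2, k3] as OpenCV has them; the pictures are not rectified), "origin" and "rotation" of the camera in the world; the wrist camera has in their place "hand_eye" (4x4, takes a point from camera to tool coordinates, whose origin is the TCP and whose axes are the flange's). Camera axes: x right, y down, z forward; pixel columns grow to the right and rows downward; lengths in m; the calibration is good to about 2 mm. A picture is of the moment at which its call begins: read the wrist's pose just before it. calibration takes no time and is no camera call.
- env.sign_off(): hands the job in; it is judged then, once.
The state is a dict: "time_s": time; "qpos": joint angles; "joint_velocities": joint speeds; "effort": joint torques, N m; "tool_pos": TCP position; "tool_rot": TCP orientation; "force": force on the tool from outside, world axes, zero at the start; "wrist_torque": the same for the moment, N m; "grip_width": finger opening in m; "grasp_force": force on a finger pad.
Only numpy, scipy, OpenCV 4.12 (cv2) and the standard library are available. Lean on these libraries where they do the work, as an engineer would, in place of code of your own. Each camera call takes 0.05 s, during which the arm holds its last target. There are 200 camera calls.

## Working session

There is one attempt and no reset: what is moved stays moved. The work goes in short steps, Python scripts to look and compute and a tool call to move; the robot and the scene stay as the last step left them, time stands still between calls to the robot, and variables do not carry over. Pictures are saved under pics/ and viewed, at most 14 in all, crops included, and the job is handed in when it is done.

Besides the shell and the picture viewer there is one more tool, called after "Request:" as name(argument=value, ...), one argument or row to a line, values as JSON. arm_command: Moves the arm, as the interface text tells. Its arguments: {"type":"object","properties":{"series":{"type":"string"},"squeeze":{"type":"number"}},"required":["series"]}

```bash
ls; mkdir -p pics
python3 - <<'E'
from cell import telemetry,cams
import cv2
print(telemetry.get_obs())
for n in("top","scene"):
    cv2.imwrite(f"pics/{n}0.png",cams.read_camera(n)); print(n,cams.calibration(n))
print(cams.calibration("wrist"))
E
```

```text
pics
{'time_s': 0.0, 'qpos': array([-71.55715977,  18.43634755,  -4.01404766,  83.17547585,
         1.29551538,  78.53848087,  -3.25860647]), 'joint_velocities': array([-0.07756577,  0.06240996, -0.02773224, -0.0757041 ,  0.07829848,
        0.01876319, -0.04133272]), 'effort': array([ 8.58662133e-05, -4.91285169e+01, -4.03785193e-01, -3.12525630e+01,
       -6.39919331e-02,  4.35158762e-02,  1.69685436e-04]), 'tool_pos': array([0.19682077, 0.61891557, 0.221487  ]), 'tool_rot': array([-1.79894958e+02,  6.67125334e-03,  1.62367016e+02]), 'force': array([ 0.28446132,  0.26464929, -0.36078222]), 'wrist_torque': array([-0.01406164,  0.00466145,  0.01117096]), 'grasp_force': 0.0, 'grip_width': 0.08686125096116257}
top {'K': array([[451.86011844,   0.        , 320.15083198],
       [  0.        , 451.86011844, 242.82924094],
       [  0.        ,   0.        ,   1.        ]]), 'dist': array([-0.09677332,  0.        ,  0.        ,  0.        ,  0.        ]), 'origin': array([0.49319842, 0.08218399, 0.90561893]), 'rotation': array([-177.34678141,    1.49000378,  -89.31753491])}
scene {'K': 
[... 260 characters left out ...]
1971, 0.60033899, 0.9621207 ]), 'rotation': array([-1.48147903e+02,  1.46245607e-01,  1.50108153e+02])}
{'K': array([[432.73059454,   0.        , 321.46925897],
       [  0.        , 432.73059454, 243.81896061],
       [  0.        ,   0.        ,   1.        ]]), 'dist': array([-0.09025346,  0.        ,  0.        ,  0.        ,  0.        ]), 'hand_eye': array([[-4.18661033e-04, -9.64368624e-01, -2.64561867e-01,
         7.18281719e-02],
       [ 9.99999618e-01, -2.00816888e-04, -8.50460308e-04,
        -9.17309200e-04],
       [ 7.67028746e-04, -2.64562122e-01,  9.64368340e-01,
        -1.63824284e-01],
       [ 0.00000000e+00,  0.00000000e+00,  0.00000000e+00,
         1.00000000e+00]])}
```

View pics/top0.png

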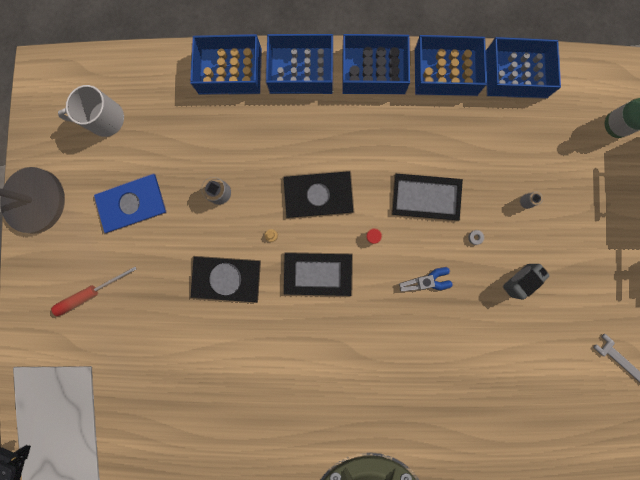

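View pics/scene0.png

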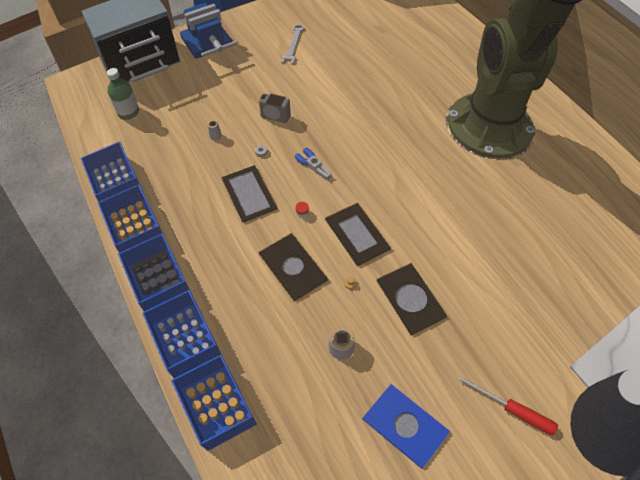

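The top picture shows: tiles small-round black (318,195), long (427,197), big-round (225,279), short (318,275); blue look-alike tile (129,204), not meant. Tools: big socket (218,190), small socket (532,200), tape (527,281), pliers (427,283); pot (374,236), bearing (476,238). I'll confirm these in an enlarged crop.

```bash
cat > h.py <<'E'
import numpy as np,cv2
from cell import telemetry,cams
from scipy.spatial.transform import Rotation as R
def T():
    o=telemetry.get_obs(); M=np.eye(4); M[:3,:3]=R.from_euler('xyz',o['tool_rot'],degrees=True).as_matrix(); M[:3,3]=o['tool_pos']; return M
def campose(n,Tt=None):
    c=cams.calibration(n)
    if n=='wrist': M=(T() if Tt is None else Tt)@c['hand_eye']
    else:
        M=np.eye(4); M[:3,:3]=R.from_euler('xyz',c['rotation'],degrees=True).as_matrix(); M[:3,3]=c['origin']
    return c,M
def world(n,px,z,Tt=None):
    "pixels -> world xy at height z"
    c,M=campose(n,Tt); px=np.atleast_2d(np.array(px,float))
    u=cv2.undistortPoints(px[:,None],c['K'],c['dist'])[:,0]
    d=np.c_[u,np.ones(len(u))]@M[:3,:3].T
    z=np.broadcast_to(z,len(u)); s=(z-M[2,3])/d[:,2]
    return M[:3,3]+d*s[:,None]
def pix(n,P,Tt=None):
    c,M=campose(n,Tt); W=np.linalg.inv(M)
    return cv2.projectPoints(np.atleast_2d(P).astype(float),cv2.Rodrigues(W[:3,:3])[0],W[:3,3],c['K'],c['dist'])[0][:,0]
E
python3 - <<'E'
import cv2
from h import *
im=cv2.imread("pics/top0.png")
a=im[165:309,180:372]; b=im[165:309,372:564]
cv2.imwrite("pics/cA.png",cv2.resize(a,None,fx=4,fy=4,interpolation=cv2.INTER_CUBIC))
cv2.imwrite("pics/cB.png",cv2.resize(b,None,fx=4,fy=4,interpolation=cv2.INTER_CUBIC))
E
```

```text
(no output)
```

View pics/cA.png

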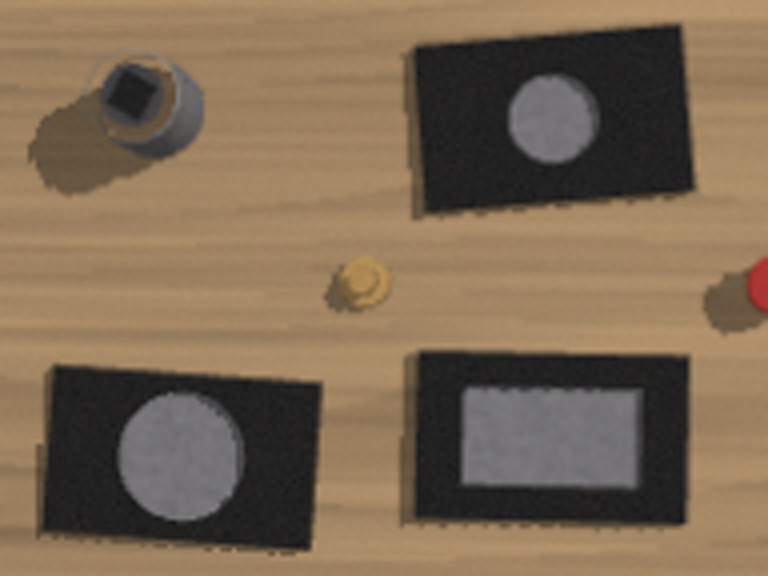

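View pics/cB.png

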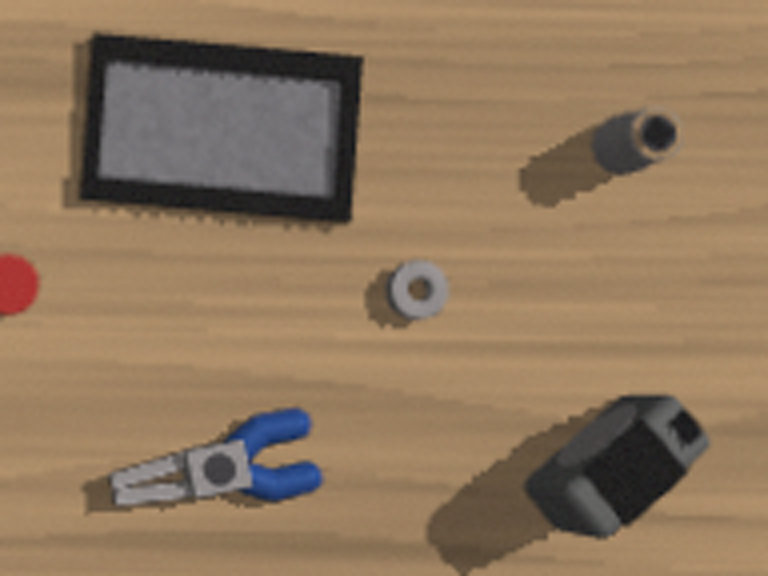

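Crops confirm the four black tiles (A: small-round centre (553,120), big-round (181,457), short (551,438); B: long (222,128)), big socket (140,98) A, small socket top (657,132) B, bearing (419,290) B, pliers block (219,469) B with jaws left, tape (625,468) B. A brass knob (364,282) A is also loose and must be left alone.

```bash
cat > m1.py <<'E'
from h import *
A=lambda p:np.array(p)/4.+[180-.375,165-.375]
B=lambda p:np.array(p)/4.+[372-.375,165-.375]
for n,c in dict(small=A([(416,47),(681,25),(694,188),(425,214)]),big=A([(52,366),(322,382),(310,551),(42,533)]),short=A([(418,352),(690,355),(686,524),(415,520)]),long=B([(95,35),(363,57),(350,222),(82,196)])).items():
    w=world('top',c,.009)[:,:2]
    l=(w[0]+w[3]-w[1]-w[2])/2; print(n,(w.mean(0)*1e3).round(1),'len',np.linalg.norm(l).round(4),'wid',np.linalg.norm((w[0]+w[1]-w[2]-w[3])/2).round(4),'yaw',np.degrees(np.arctan2(l[1],l[0])).round(1))
for n,p,z in(('bigsock',A([(140,98)]),.05),('smallsock',B([(657,132)]),.045),('tape',B([(625,468)]),.06),('plier',B([(219,469),(115,490),(315,450)]),(.02,.014,.016)),('pot',B([(10,284)]),.024),('bearing',B([(419,290)]),.012),('knob',A([(364,282)]),.015)):
    print(n,(world('top',p,z)[:,:2]*1e3).round(1).tolist())
E
python3 m1.py
```

```text
small [631.9 111.3] len 0.1341 wid 0.0834 yaw 95.6
big [459.8 296. ] len 0.1369 wid 0.0841 yaw 87.4
short [472.5 110.3] len 0.1347 wid 0.0835 yaw 90.0
long [ 629.6 -107.1] len 0.135 wid 0.0825 yaw 85.6
bigsock [[634.3, 310.0]]
smallsock [[625.0, -312.3]]
tape [[463.1, -288.0]]
plier [[459.8, -102.9], [448.8, -52.9], [469.4, -151.2]]
pot [[549.0, 0.4]]
bearing [[549.0, -204.5]]
knob [[548.4, 204.3]]
```

Request:
arm_command(
  series="0 0 0 0.115 0;0 0 0 0.115 0;0 0 0 0.115 0;0 0 0 0.115 0;0 0 0 0.115 0;0 0 0 0.115 0;0 0 0 0.115 0;0 0 0 0.115 0;0 0 0 0.115 0;0 0 0 0.115 0;0 0 0 0.115 0;-20 29 1 0 0;-20 29 1 0 0;-20 29 1 0 0;-20 29 1 0 0;-20 29 1 0 0;-20 29 1 0 0;-20 29 1 0 0;-20 29 1 0 0;-20 29 1 0 0",
)

```text
time_s: 1.77
tool_pos: [0.4586, 0.4376, 0.2131]
tool_rot: [-180.0, 0.0, 89.9]
force: [0.1, 1.0, 0.5]
grip_width: 0.0872
grasp_force: 0.0
```

Request:
arm_command(
  series="-20 29 1 0 0;-20 29 1 0 0;-20 29 1 0 0;-20 29 1 0 0;-20 29 1 0 0;-20 29 1 0 0;0 0 0 0 0;0 0 0 0 0",
)

```text
time_s: 2.43
tool_pos: [0.6331, 0.315, 0.2064]
tool_rot: [-180.0, 0.1, 89.6]
force: [-1.1, 1.1, 0.5]
grip_width: 0.0869
grasp_force: 0.0
```

Run:
```python
from h import *
o=telemetry.get_obs();print(o['time_s'],o['tool_pos'],o['tool_rot'])
Tt=T();cv2.imwrite("pics/w1.png",cams.read_camera("wrist"));np.save("w1.npy",Tt)
```

```text
2.4333 [0.6331334  0.31501471 0.20637117] [-1.79967749e+02  1.41468313e-01  8.95673256e+01]
```

View pics/w1.png

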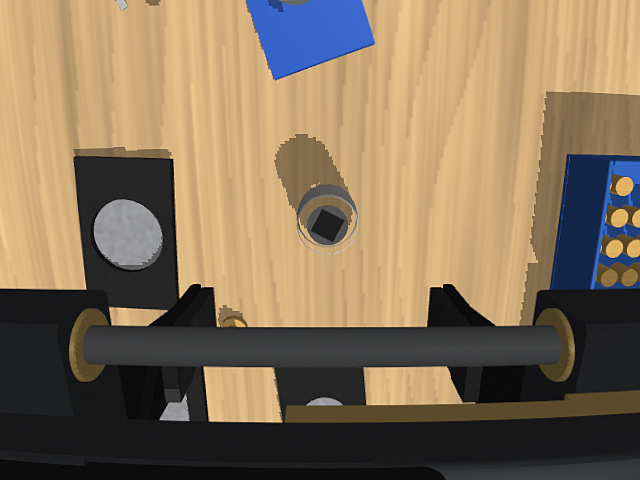

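Wrist picture: socket's top rim centred about (328,223), square (327,224); big-round cut-out centred about (128,233) at left; blue tile far above.

Run:
```python
from h import *
Tt=np.load("w1.npy")
print(world('wrist',[(328,223),(128,233)],(.05,.005),Tt).round(4))
print(pix('wrist',[(.633,.315,.05),(.6343,.310,.05)],Tt), pix('top',[(.6343,.310,.05)]))
```

```text
[[0.6381 0.3141 0.05  ]
 [0.4616 0.2967 0.005 ]]
[[321.31215339 221.95483191]
 [323.07568425 228.36748689]] [[214.64627074 189.09975739]]
```

Request:
arm_command(
  series="-1.5 4 30 0 0;0 0 30 0 0;0 0 30 0 0;0 0 30 0 0;0 0 30 0 0;0 0 20 0 0;0 0 12 0 0;0 0 6 0 0;0 0 0 0 0;0 0 0 0 0;0 0 0 0 255;0 0 0 0 255;0 0 0 0 255;0 0 0 0 255;0 0 0 0 255;0 0 0 0 255;0 0 0 0 255;0 0 0 0 255;0 0 0 0 255;0 0 0 0 255",
  squeeze=25,
)

```text
time_s: 4.15
tool_pos: [0.636, 0.3171, 0.0198]
tool_rot: [179.9, -0.0, 89.9]
force: [2.0, 0.8, 0.2]
grip_width: 0.0482
grasp_force: 25.0
```

Request:
arm_command(
  series="0 0 -20 0 255;0 0 -30 0 255;-2 -20 -10 0 255;-2 -20 0 0 255;-2 -20 0 0 255;-2 -20 0 0 255;-2 -20 0 0 255;-2 -20 0 0 255;-2 -20 0 0 255;-2 -20 0 0 255;-1 -15 0 0 255;0 0 0 0 255;0 0 0 0 255;0 0 0 0 255",
)

```text
time_s: 5.32
tool_pos: [0.4606, 0.3003, 0.0794]
tool_rot: [180.0, 0.0, 89.9]
force: [-0.4, -0.2, -2.5]
grip_width: 0.0482
grasp_force: 25.0
```

Run:
```python
from h import *
Tt=T();print(Tt[:3,3]);i=cams.read_camera("wrist");np.save("w2.npy",Tt)
cv2.imwrite("pics/w2.png",i)
```

```text
[0.4606055  0.30029025 0.07942738]
```

View pics/w2.png

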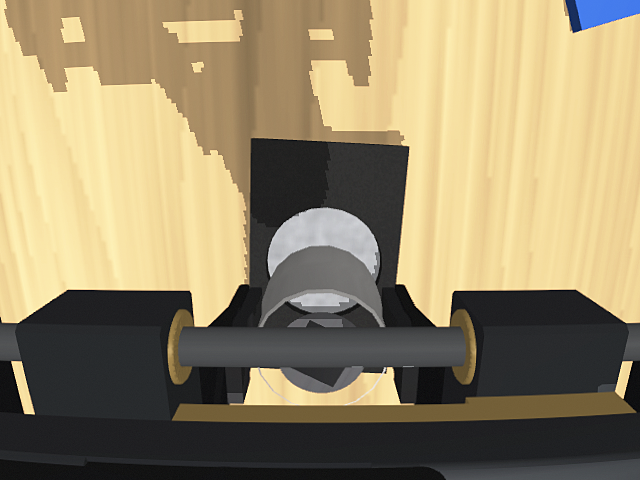

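Run:
```python
from h import *
Tt=np.load("w2.npy")
print(world('wrist',[(323,207),(267,258),(380,258),(322,246)],(.009,.009,.009,.062),Tt).round(4))
```

```text
[[0.4616 0.328  0.009 ]
 [0.4297 0.2988 0.009 ]
 [0.4939 0.2986 0.009 ]
 [0.4609 0.3207 0.062 ]]
```

Request:
arm_command(
  series="0 0 20 0 255;0 0 20 0 255;0 0 10 0 255;0 0 4 0 255;0 0 2 0 255;0 0 0 0 255;0 0 0 0 255;0 0 0 0 255",
)

```text
time_s: 6.03
tool_pos: [0.4611, 0.301, 0.0246]
tool_rot: [179.9, -0.1, 89.9]
force: [-0.0, 0.2, -3.1]
grip_width: 0.0483
grasp_force: 25.0
```

Request:
arm_command(
  series="0 0 1.5 0 255;0 0 0.5 0 255;0 0 0 0 255;0 0 0 0 255",
)

```text
time_s: 6.37
tool_pos: [0.4611, 0.301, 0.0227]
tool_rot: [179.9, -0.1, 89.9]
force: [0.2, -0.4, 3.8]
grip_width: 0.0484
grasp_force: 25.0
```

Request:
arm_command(
  series="0 0 0 0 0;0 0 0 0 0;0 0 0 0 0;0 0 0 0 0;0 0 0 0 0;0 0 -25 0 0;0 0 -35 0 0;0 0 -40 0 0;-20 5 -20 0 0;-38 10 -10 0 0;-38 10 0 0 0;-38 10 0 0 0;-38 10 0 0 0;-38 10 0 0 0;-38 10 0 0 0;-38 10 0 0 0;-38 10 0 0 0;-38 10 0 0 0;-38 10 0 0 0;-38 10 0 0 0",
)

```text
time_s: 8.03
tool_pos: [0.5746, -0.1395, 0.1515]
tool_rot: [180.0, -0.0, 89.9]
force: [0.4, -0.3, 0.3]
grip_width: 0.0872
grasp_force: 0.0
```

Request:
arm_command(
  series="-38 10 0 0 0;-38 10 0 0 0;-38 10 0 0 0;-38 11 0 0 0;-22 8 0 0 0;0 0 0 0 0;0 0 0 0 0;0 0 0 0 0",
)

```text
time_s: 8.7
tool_pos: [0.6231, -0.3105, 0.1509]
tool_rot: [-180.0, -0.1, 89.9]
force: [-0.1, 1.0, -0.3]
grip_width: 0.087
grasp_force: 0.0
```

Run:
```python
from h import *
Tt=T();print(Tt[:3,3]);i=cams.read_camera("wrist");np.save("w3.npy",Tt)
cv2.imwrite("pics/w3.png",i)
```

```text
[ 0.62312378 -0.31053429  0.15093836]
```

View pics/w3.png

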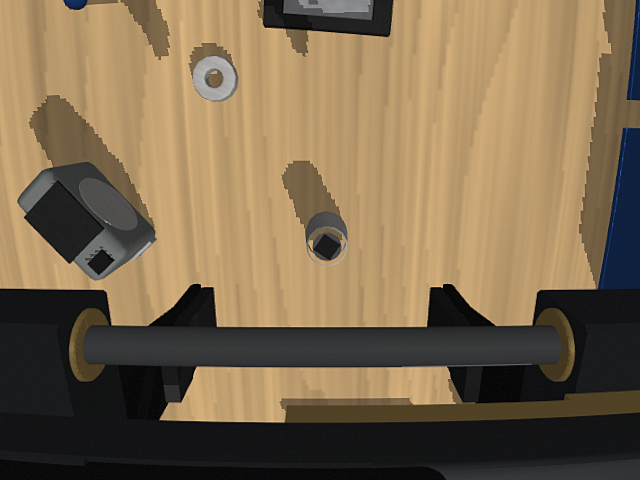

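Small socket's top is centred at (327,244); bearing (215,78); tape at left (90,220), out of the way.

Run:
```python
from h import *
Tt=np.load("w3.npy")
print(world('wrist',[(327,244),(215,78)],(.045,.012),Tt).round(4))
```

```text
[[ 0.6267 -0.3134  0.045 ]
 [ 0.5521 -0.2073  0.012 ]]
```

Request:
arm_command(
  series="-2.5 3 30 0 0;0 0 30 0 0;0 0 30 0 0;0 0 25 0 0;0 0 13 0 0;0 0 7 0 0;0 0 0 0 0;0 0 0 0 255;0 0 0 0 255;0 0 0 0 255;0 0 0 0 255;0 0 0 0 255;0 0 0 0 255;0 0 0 0 255;0 0 0 0 255;0 0 0 0 255;0 0 0 0 255;0 0 0 0 255",
  squeeze=20,
)

```text
time_s: 10.25
tool_pos: [0.6261, -0.3144, 0.0165]
tool_rot: [180.0, -0.0, 89.9]
force: [0.7, 0.0, -0.9]
grip_width: 0.0285
grasp_force: 20.0
```

Request:
arm_command(
  series="0 0 -25 0 255;0 0 -35 0 255;20 0 -10 0 255;38 1 0 0 255;38 1 0 0 255;38 1 0 0 255;38 1 0 0 255;38 1 0 0 255;38 1 0 0 255;38 1 0 0 255;38 0 0 0 255;38 0 0 0 255;38 0 0 0 255;25 0 0 0 255;0 0 0 0 255;0 0 0 0 255;0 0 0 0 255",
)

```text
time_s: 11.67
tool_pos: [0.6338, 0.1094, 0.0863]
tool_rot: [-180.0, 0.1, 89.9]
force: [1.0, -0.5, -1.6]
grip_width: 0.0286
grasp_force: 20.0
```

Run:
```python
from h import *
Tt=T();print(Tt[:3,3]);i=cams.read_camera("wrist");np.save("w4.npy",Tt)
cv2.imwrite("pics/w4.png",i[100:420,100:540])
```

```text
[0.63375434 0.10940545 0.08633973]
```

View pics/w4.png

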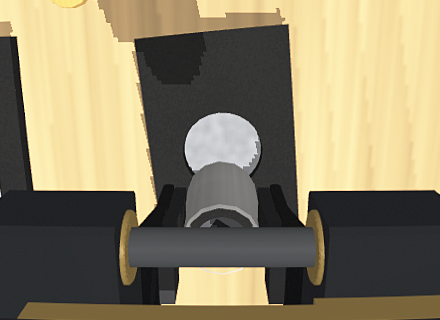

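Run:
```python
from h import *
Tt=np.load("w4.npy")
print(world('wrist',[(322,213),(284,245),(360,245),(323,262)],(.009,.009,.009,.07),Tt).round(4))
```

```text
[[0.6341 0.1323 0.009 ]
 [0.6121 0.1136 0.009 ]
 [0.6561 0.1134 0.009 ]
 [0.6345 0.1228 0.07  ]]
```

Request:
arm_command(
  series="1.5 0 20 0 255;0 0 20 0 255;0 0 14 0 255;0 0 8 0 255;0 0 3 0 255;0 0 1.5 0 255;0 0 0.5 0 255;0 0 0 0 255;0 0 0 0 255;0 0 0 0 255",
)

```text
time_s: 12.55
tool_pos: [0.6345, 0.1123, 0.0204]
tool_rot: [179.9, -0.0, 89.9]
force: [0.2, 0.2, -1.6]
grip_width: 0.0284
grasp_force: 20.0
```

Request:
arm_command(
  series="0 0 1 0 255;0 0 0.7 0 255;0 0 0 0 255;0 0 0 0 255",
)

```text
time_s: 12.88
tool_pos: [0.6346, 0.1123, 0.0194]
tool_rot: [179.9, -0.1, 89.9]
force: [-1.8, 0.7, 6.2]
grip_width: 0.0285
grasp_force: 20.0
```

Request:
arm_command(
  series="0 0 0 0 0;0 0 0 0 0;0 0 0 0 0;0 0 0 0 0;0 0 0 0 0;0 0 -25 0 0;0 0 -35 0 0;0 0 -40 0 0;0 0 -40 0 0;-36 -15 -20 0 0;-36 -15 -10 0 0;-36 -15 0 0 0;-36 -15 0 0 0;-36 -15 0 0 0;-36 -15 0 0 0;-36 -15 0 0 0;-36 -15 0 0 0;-36 -15 0 0 0;-36 -15 0 0 0",
)

```text
time_s: 14.47
tool_pos: [0.4829, -0.2474, 0.187]
tool_rot: [179.9, -0.0, 89.9]
force: [0.6, -0.3, -0.5]
grip_width: 0.0871
grasp_force: 0.0
```

Request:
arm_command(
  series="-30 -12 0 0 0;-10 -9 0 0 0;0 0 0 0 0;0 0 0 0 0;0 0 0 0 0",
)

```text
time_s: 14.88
tool_pos: [0.464, -0.2838, 0.1867]
tool_rot: [180.0, -0.1, 90.0]
force: [0.5, -0.0, -0.1]
grip_width: 0.0866
grasp_force: 0.0
```

Run:
```python
from h import *
Tt=T();print(Tt[:3,3]);i=cams.read_camera("wrist");np.save("w5.npy",Tt)
cv2.imwrite("pics/w5.png",cv2.resize(i[120:380,160:490],None,fx=2,fy=2))
```

```text
[ 0.46398633 -0.28384911  0.1866627 ]
```

View pics/w5.png

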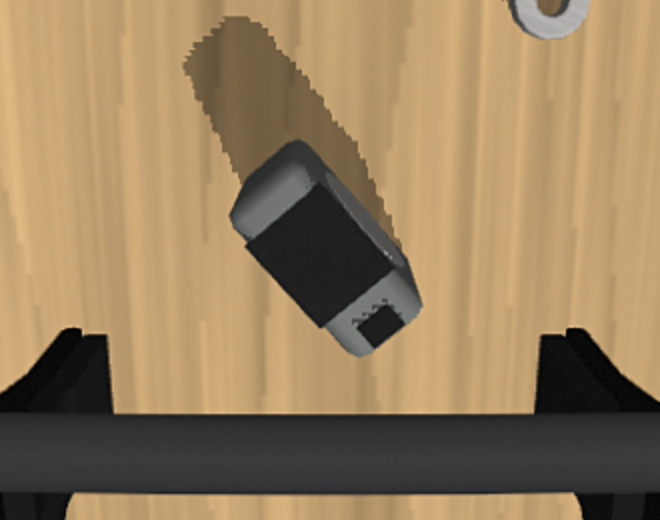

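Run:
```python
from h import *
Tt=np.load("w5.npy")
p=np.array([(247,244),(320,327),(393,270),(320,183),(390,332),(268,183),(382,327)])/2+[160-.25,120-.25]
w=world('wrist',p,.06,Tt)[:,:2]*1e3;w[6]=world('wrist',p[6:],.062,Tt)[0,:2]*1e3
print(w.round(1)); c=w[:4].mean(0);e=(w[1]+w[2]-w[0]-w[3])/2;f=(w[0]+w[1]-w[2]-w[3])/2
print(c,np.linalg.norm(e),np.linalg.norm(f),np.degrees(np.arctan2(e[1],e[0])),np.degrees(np.arctan2(f[1],f[0])))
u=e/np.linalg.norm(e);print((w-c)@u)
```

```text
[[ 437.5 -290.8]
 [ 462.9 -321.5]
 [ 488.5 -300.3]
 [ 462.9 -269.3]
 [ 487.9 -323.5]
 [ 445.2 -269.3]
 [ 484.9 -320.8]]
[ 462.94428497 -295.48146088] 40.00141514941597 33.3027778850434 -50.461739703303394 -140.02262200766955
[-19.78281575  20.0380474   19.96336775 -20.2185994   37.48053116
 -31.52622698  33.48914961]
```

Request:
arm_command(
  series="-11.5 -1 0 0 0;0 0 0 -0.1155 0;0 0 0 -0.1155 0;0 0 0 -0.1155 0;0 0 0 -0.1155 0;0 0 0 -0.1155 0;0 0 0 -0.1155 0;0 0 30 0 0;0 0 30 0 0;0 0 30 0 0;0 0 30 0 0;0 0 25 0 0;0 0 13 0 0;0 0 6 0 0;0 0 0 0 0;0 0 0 0 0",
)

```text
time_s: 16.27
tool_pos: [0.463, -0.2973, 0.0238]
tool_rot: [180.0, 0.1, 129.6]
force: [0.3, 0.4, -0.3]
grip_width: 0.087
grasp_force: 0.0
```

Request:
arm_command(
  series="0 0 0 0 255;0 0 0 0 255;0 0 0 0 255;0 0 0 0 255;0 0 0 0 255;0 0 0 0 255;0 0 0 0 255;0 0 0 0 255;0 0 0 0 255;0 0 0 0 255",
  squeeze=25,
)

```text
time_s: 17.1
tool_pos: [0.4625, -0.297, 0.023]
tool_rot: [179.9, 0.0, 129.6]
force: [1.7, 1.1, -0.1]
grip_width: 0.0336
grasp_force: 25.0
```

Request:
arm_command(
  series="0 0 -25 0 255;0 0 -35 0 255;0 0 -20 0 255;0 0 0 0.1152 255;0 0 0 0.1152 255;0 0 0 0.1152 255;0 0 0 0.1152 255;0 0 0 0.1152 255;0 0 0 0.1152 255;37 1 0 0 255;37 1 0 0 255;37 1 0 0 255;37 1 0 0 255;37 1 0 0 255;37 1 0 0 255;37 1 0 0 255;37 1 0 0 255;37 1 0 0 255;37 1 0 0 255;37 0 0 0 255",
)

```text
time_s: 18.77
tool_pos: [0.4713, 0.1111, 0.1026]
tool_rot: [-180.0, 0.0, 90.0]
force: [0.7, -0.6, -1.9]
grip_width: 0.0335
grasp_force: 24.9
```

Request:
arm_command(
  series="0 0 0 0 255;0 0 0 0 255;0 0 0 0 255",
)

```text
time_s: 19.02
tool_pos: [0.4715, 0.1088, 0.1024]
tool_rot: [-179.9, 0.1, 90.0]
force: [-0.9, -1.1, -1.2]
grip_width: 0.0337
grasp_force: 25.0
```

Run:
```python
from h import *
Tt=T();print(Tt[:3,3]);i=cams.read_camera("wrist");np.save("w6.npy",Tt)
cv2.imwrite("pics/w6.png",i[40:420,100:540])
```

```text
[0.47149104 0.10877595 0.10237994]
```

View pics/w6.png

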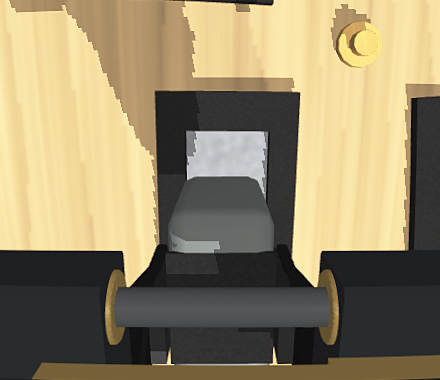

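Run:
```python
from h import *
Tt=np.load("w6.npy")
print(world('wrist',[(327,171),(287,200),(368,200),(255,132),(399,132),(321,217)],(.009,.009,.009,.009,.009,.085),Tt).round(4))
```

```text
[[0.4747 0.1538 0.009 ]
 [0.4508 0.1365 0.009 ]
 [0.4994 0.1364 0.009 ]
 [0.4329 0.1764 0.009 ]
 [0.5165 0.1764 0.009 ]
 [0.4713 0.142  0.085 ]]
```

Request:
arm_command(
  series="1 3 20 0 255;0 0 20 0 255;0 0 20 0 255;0 0 10 0 255;0 0 3 0 255;0 0 2 0 255;0 0 1 0 255;0 0 0.5 0 255;0 0 0 0 255;0 0 0 0 255;0 0 0 0 255",
)

```text
time_s: 19.98
tool_pos: [0.4753, 0.111, 0.0269]
tool_rot: [179.9, -0.0, 90.0]
force: [0.4, -0.7, -2.1]
grip_width: 0.0341
grasp_force: 25.0
```

Request:
arm_command(
  series="0 0 1 0 255;0 0 0.5 0 255;0 0 0 0 255;0 0 0 0 255",
)

```text
time_s: 20.32
tool_pos: [0.4754, 0.111, 0.0259]
tool_rot: [180.0, -0.1, 90.0]
force: [-1.7, -0.7, 6.3]
grip_width: 0.0339
grasp_force: 25.0
```

Request:
arm_command(
  series="0 0 0 0 0;0 0 0 0 0;0 0 0 0 0;0 0 0 0 0;0 0 0 0 0;0 0 -25 0 0;0 0 -35 0 0;0 0 -35 0 0;0 0 -20 0 0;-36 -3 0 0 0;-36 -3 0 0 0;-36 -3 0 0 0;-36 -2 0 0 0;-36 -2 0 0 0;-34 -2 0 0 0;0 0 0 0 0;0 0 0 0 0;0 0 0 0 0",
)

```text
time_s: 21.82
tool_pos: [0.4599, -0.1027, 0.1398]
tool_rot: [-180.0, -0.0, 90.0]
force: [0.4, -0.2, -0.4]
grip_width: 0.0868
grasp_force: 0.0
```

Run:
```python
from h import *
Tt=T();print(Tt[:3,3]);i=cams.read_camera("wrist");np.save("w7.npy",Tt)
cv2.imwrite("pics/w7.png",cv2.resize(i[90:350,160:490],None,fx=2,fy=2))
```

```text
[ 0.45990085 -0.10266567  0.13976423]
```

View pics/w7.png

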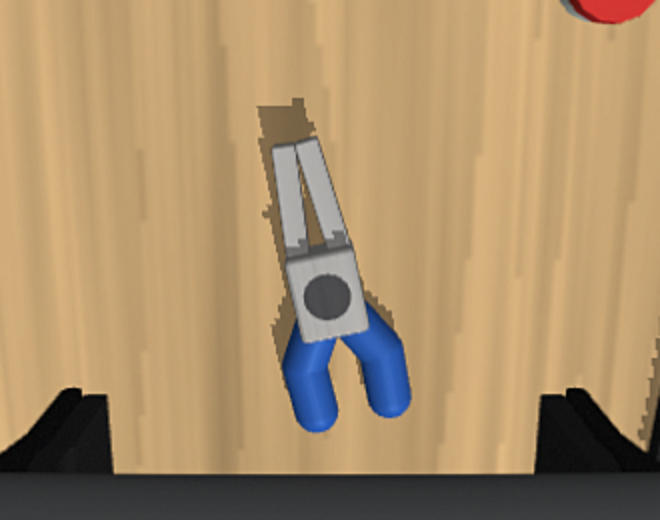

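Pliers block corners at (286,263), (351,247), (368,331), (305,342) in the crop; jaw tip (295,143).

Run:
```python
from h import *
Tt=np.load("w7.npy")
p=np.array([(286,263),(351,247),(368,331),(305,342),(327,297)])/2+[160-.25,90-.25]
w=world('wrist',p,.02,Tt)[:,:2]*1e3
e=(w[0]+w[1]-w[2]-w[3])/2;f=(w[0]+w[3]-w[1]-w[2])/2
print(w.round(1),w[:4].mean(0),np.linalg.norm(e),np.linalg.norm(f),np.degrees(np.arctan2(e[1],e[0])),np.degrees(np.arctan2(f[1],f[0])))
j=world('wrist',np.array([(295,143)])/2+[160,90],.014,Tt)[0,:2]*1e3-w[4];print(np.degrees(np.arctan2(j[1],j[0])),np.linalg.norm(j))
```

```text
[[ 447.4  -93.6]
 [ 469.1  -88.2]
 [ 475.2 -117.5]
 [ 453.6 -121.4]
 [ 461.2 -105.4]] [ 461.33652763 -105.1610894 ] 29.156413190248603 22.169616504693785 102.11522503837641 -167.801517362683
101.55422347161522 51.98713121108123
```

Request:
arm_command(
  series="-2.5 1 0 0 0;0 0 0 -0.1045 0;0 0 0 -0.1045 0;0 0 30 0 0;0 0 30 0 0;0 0 30 0 0;0 0 25 0 0;0 0 10 0 0;0 0 5 0 0;0 0 2 0 0;0 0 0 0 0;0 0 0 0 0;0 0 0 0 0",
)

```text
time_s: 22.95
tool_pos: [0.4622, -0.1057, 0.0091]
tool_rot: [179.8, -0.0, 102.0]
force: [-0.0, 0.2, -0.1]
grip_width: 0.0873
grasp_force: 0.0
```

Request:
arm_command(
  series="0 0 0 0 255;0 0 0 0 255;0 0 0 0 255;0 0 0 0 255;0 0 0 0 255;0 0 0 0 255;0 0 0 0 255;0 0 0 0 255;0 0 0 0 255;0 0 0 0 255;0 0 0 0 255",
  squeeze=25,
)

```text
time_s: 23.87
tool_pos: [0.4612, -0.1062, 0.008]
tool_rot: [180.0, 0.0, 102.0]
force: [-0.1, -0.8, 1.4]
grip_width: 0.0249
grasp_force: 21.5
```

Request:
arm_command(
  series="0 0 -10 0 255;0 0 -25 0 255;0 0 -25 0 255;0 0 0 0.0953 255;0 0 0 0.0953 255;0 0 0 0.0953 255;2 28 0 0 255;2 28 0 0 255;2 28 0 0 255;2 28 0 0 255;2 28 0 0 255;2 28 0 0 255;0 0 0 0 255;0 0 0 0 255;0 0 0 0 255",
)

```text
time_s: 25.12
tool_pos: [0.6282, -0.107, 0.0676]
tool_rot: [-179.9, 0.0, 85.6]
force: [-0.2, 0.2, -2.3]
grip_width: 0.0247
grasp_force: 21.6
```

Run:
```python
from h import *
Tt=T();print(Tt[:3,3]);i=cams.read_camera("wrist");np.save("w8.npy",Tt)
cv2.imwrite("pics/w8.png",i[90:430,100:540])
```

```text
[ 0.62818862 -0.10700044  0.06764906]
```

View pics/w8.png

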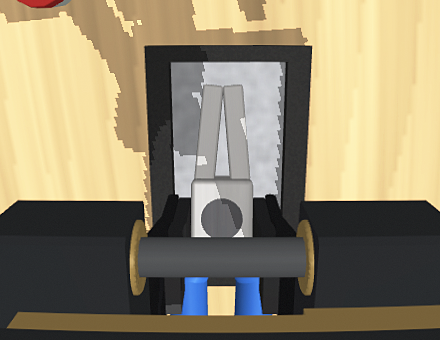

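Run:
```python
from h import *
Tt=np.load("w8.npy")
w=world('wrist',[(328,152),(273,220),(383,220),(323,176),(321,309)],(.009,.009,.009,.074,.08),Tt)
print(w.round(4)); print(((w-Tt[:3,3])@Tt[:3,:3]*1e3).round(1))
```

```text
[[ 0.636  -0.0492  0.009 ]
 [ 0.6046 -0.0821  0.009 ]
 [ 0.6623 -0.0866  0.009 ]
 [ 0.633  -0.0538  0.074 ]
 [ 0.6284 -0.1031  0.08  ]]
[[ 58.2   3.4  58.6]
 [ 23.  -25.4  58.7]
 [ 23.   32.5  58.6]
 [ 53.4   0.7  -6.4]
 [  3.9  -0.1 -12.4]]
```

Request:
arm_command(
  series="-3 3 20 0 255;0 0 15 0 255;0 0 10 0 255;0 0 5 0 255;0 0 3 0 255;0 0 2 0 255;0 0 1 0 255;0 0 0 0 255;0 0 0 0 255;0 0 0 0 255",
)

```text
time_s: 26.0
tool_pos: [0.6325, -0.1099, 0.0124]
tool_rot: [179.9, -0.0, 85.6]
force: [-0.3, 0.2, -1.7]
grip_width: 0.0247
grasp_force: 21.7
```

Request:
arm_command(
  series="0 0 1 0 255;0 0 0.5 0 255;0 0 0 0 255;0 0 0 0 255",
)

```text
time_s: 26.33
tool_pos: [0.6326, -0.1101, 0.0111]
tool_rot: [179.9, -0.0, 85.6]
force: [-0.6, 0.3, 4.3]
grip_width: 0.025
grasp_force: 21.7
```

Contact. Release, rise and step back for a final check.

Request:
arm_command(
  series="0 0 0 0 0;0 0 0 0 0;0 0 0 0 0;0 0 0 0 0;0 0 0 0 0;0 0 -25 0 0;0 0 -35 0 0;0 0 -40 0 0;0 0 -40 0 0;-36 0 -10 0 0;-36 0 0 0 0;-36 0 0 0 0;-36 0 0 0 0;-36 0 0 0 0;-36 0 0 0 0;0 0 0 0 0;0 0 0 0 0;0 0 0 0 0;0 0 0 0 0",
)

```text
time_s: 27.92
tool_pos: [0.6163, -0.3233, 0.16]
tool_rot: [-180.0, -0.1, 85.7]
force: [0.8, 0.2, -0.4]
grip_width: 0.0869
grasp_force: 0.0
```

Run:
```python
from h import *
i=cams.read_camera("top"); s=cams.read_camera("scene")
a=cv2.resize(i[165:309,180:564],(800,300),interpolation=cv2.INTER_CUBIC)
b=cv2.resize(s[120:345,210:470],(347,300),interpolation=cv2.INTER_CUBIC)
cv2.imwrite("pics/f.png",np.vstack([a,np.hstack([b,np.zeros((300,453,3),np.uint8)])]))
```

```text
(no output)
```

View pics/f.png

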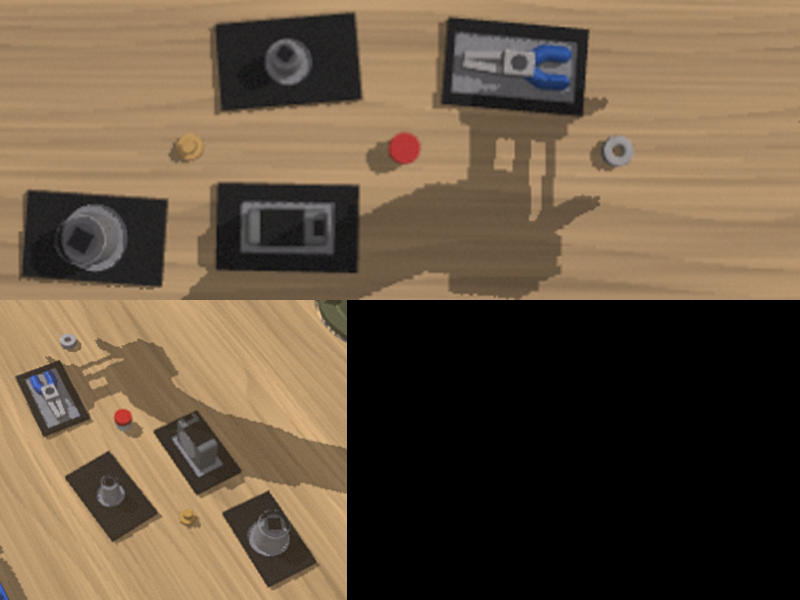

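The final picture shows the big socket (93,238), small socket (289,61), tape (290,228) and pliers (515,65) all inside their cut-outs, with clear floor around them. The pot (405,148), bearing (618,151) and brass knob have not moved.

```bash
python3 -c "
from cell import env
print(env.sign_off())"
```

```text
the job is handed in; nothing more can be done
None
```

All four tools are in their cut-outs, each lowered until the wrist force showed it touching the floor; the pot and bearing look unmoved, and the job is handed in at about 28 s of the 102 s allowed.

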